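# Take the clogged filter out of the mower engine's air cleaner

## Task

Slide the yellow thumb latch of the engine's air cleaner sideways so that its black cover springs open, lift out the dirty brown filter cartridge, keeping it level, and set it down flat in the blue tray without dropping it. Then shut the cover again until the latch snaps home, so that no grit gets into the intake, and leave everything else on the bench where it is.

Things in the scene. Friction and masses are not known exactly. Their poses are not given: they have to be found in the camera images.
- engine: Small red mower engine on timber bearers, fixed. Frame (sizes in mm): origin on the bench top straight below the middle of the air cleaner, the square black box at its near end; z up; x from the air cleaner towards the round red blower housing (nearest point 85 from the origin, top with black starter at z = 220); y to the left when looking along x.
- cleaner_floor (a point): Middle of the air cleaner's base floor, z = 165, axes as the engine's. The cartridge stands on it inside 4 high ribs with 2.5 play. The black cover (closed top at z = 204) is hinged along the y = +54 side. On the y = -52 side a flat ledge, top also at z = 165, out to y = -96 and x = -40 to 40, carries the yellow latch.
- cover (a joint): Hinge of the black cover, rad: 0 = shut, 1.75 = open stop, leaning back past upright. Hinge line parallel to the engine's x at y = 54, z = 168. Hollow shell, 104 x 104, 70 g. A weak spring (about 1 N at the free edge) throws it open by itself within a second when the latch frees it, and holds it open.
- cover_hinge (a point): Middle of the cover's hinge line (x = 0, y = 54, z = 168 in the engine frame). Its axes turn with the cover: x along the hinge, -y from the hinge towards the free edge, z out through the outer top face, which lies 36 out; when the cover stands open that outer face looks along the engine's +y.
- cover_edge (a point): Middle of the upper rim of the cover's free edge (latch side), at (0, -106, 36) in the axes of cover_hinge; axes as there. To shut the cover, push its outer face over and down against the spring; in the last 20 mm it cams the latch aside by itself (about 6 to 10 N down near this edge); at 0 the latch snaps back over it and holds it.
- latch (a joint): Slide of the yellow thumb latch, m: 0 = home (its nose hooks over a steel pin on the cover), 0.011 = end of travel. It slides along the engine's +x, i.e. towards the red blower housing; the cover is freed at about 0.007. A spring (2 N at home, 5 N at the end) drives it back home when let go.
- latch_tab (a point): Yellow thumb tab of the latch: 14 along the slide (engine x), 18 across, standing 5 to 25 above the ledge; this point is 18 above the ledge, 7 below its top; axes as the engine's. At home: x = 0, y = -80, z = 183. Both sides along x are free; the latch's nose stands on the cover side, from 8 off this point, its tip 14 above it.
- old_filter: The dirty cartridge in the air cleaner, under the cover: a rigid block with an orange rim and brown dusty pleats, 60 (its x) x 80 (its y) x 32 high, about 80 g; origin at the centre of its underside, z up. Loose, its axes nearly along the engine's. With the cover open there is room for fingers along both 60-apart sides (55 free on the blower side).
- blue_tray: Blue plastic job tray, fixed, empty, 150 (x) x 190 (y) x 45 high, walls 4 thick, floor 4 thick; origin at the centre of its underside.
- grey_tray: Bystander: fixed grey tray of the same size, with bolts in it; not for the filter. Origin at the centre of its underside.
- new_filter: BYSTANDER: a clean spare cartridge lying on the bench, same shape and size as the old one but with cream-white pleats; origin at the centre of its underside
- filter_carton: bystander: closed cardboard carton with a red band, 85 x 125 x 50; origin at the centre of its underside
- oil_bottle: bystander: upright flat black oil bottle, 60 x 90, 190 high, yellow label, red cap; origin at the centre of its underside
- spray_can: bystander: upright blue spray can, 64 across, 200 high; origin at the centre of its underside
- screwdriver: bystander: screwdriver lying flat, 200 long along its x axis
- spanner: bystander: steel spanner lying flat, 170 long along its x axis
- spark_plug: bystander: spark plug lying flat, 56 long along its x axis
There are look-alikes about, which are no part of the job. Of the things shaped like the blue_tray, the blue one is meant.

How it is judged:
By the outcome, as a careful person would: the job done as asked, in the order asked, and still so for the second after the job is handed in, with the robot touching nothing.
It also fails if it takes over 72 s, if anything falls off the work surface, if the arm or the gripper's body presses on something with over 40 N, if the wrist force passes 120 N, or if a joint passes its speed limit or range.

## Robot

A 6-joint arm with a two-finger parallel gripper is mounted at the origin on the work surface. World frame = base frame: x ahead of the robot, y to its left, z up, the work surface at z = 0. Lengths are in m, angles in rad, forces in N, time in s.
With the tool pointing down it reaches from about 0.3 to 0.775 m from the base axis. Payload 14.6 kg.
Tool frame: the origin (TCP) lies on the centre line of the jaws, within the pads' length; the fingertips stand ctrl.tcp_to_tips ahead of it and the grasp point (between the pads) lies 2 mm behind it (ctrl.tcp_to_tips is the distance from the TCP to the fingertips, in m); z points along the fingers, y is the line along which they close (so a half turn about z gives the same grasp; the last joint's range is limited). The gripper opens to 94 mm and grips with 3 to 60 N. Pads are 16 mm wide; open, the fingers measure 119 mm over their backs; the gripper's body (75 mm by 177 mm) begins 78 mm behind the grasp point.
Start: joints at [1.22, 0.3, 1.521, -0, 1.321, -0.067], TCP at [0.154, 0.528, 0.222] pointing down, gripper open.
Joint ranges: [-3.03, 3.03], [-0.79, 2.21], [0.23, 2.52], [-1.04, 4.18], [0, 3.07], [-2.55, 2.55]. Speed limits (rad/s): [2.22, 2.22, 2.57, 3.14, 3.14, 3.14].

## Interface

Orientations are given as [roll, pitch, yaw] about the fixed x, y, z axes, in that order (R = Rz(yaw) Ry(pitch) Rx(roll)).
In Python, from station import telemetry, viewer, hand_in, ctrl gives the robot as it stands.
- The arm moves only by the tool step_arm, never from a script. Its argument "plan" is a list of rows, each an object of numbers: "dx", "dy", "dz": the shift along the tool's x, y, z scaled (see below); "rx", "ry", "rz": the turn, a rotation vector about the tool's x, y, z scaled (see below); "claw": the closure, from 0 (fully open) to 1 (shut). In form: [{"dx": .., "dy": .., "dz": .., "rx": .., "ry": .., "rz": .., "claw": ..}, ...]. A call has 1 to 10 rows; each row shifts and turns the commanded pose from where the row before left it, along the tool's axes as they then stand; what a row does not reach is not made up. The controller multiplies each number of a shift by 0.1 m and each number of a turn by 90 degrees. A row lasts 1/10 s, in which the tool goes at most 50 mm and 8.59 degrees, less where a joint would pass 70% of its speed; a pose out of reach is approached as far as the arm can. A call with a number of a shift or a turn outside -1 to 1 is refused whole. A call with a gripper value outside its range is refused whole. The fingers move at their own pace and stop on an object; "grip_force" is the grip in N (left out, the last holds). Time passes only in rows, so rows that do not move let the fingers close. It gives the time, the measured TCP pose, the force, the opening and the grip force at its end, in the units of the state.
- telemetry.get_obs(): the state, without advancing time (a new reading comes with each control period).
- viewer.camera(name): name is "scene" or "top" or "wrist"; returns a dict with "img" (400x640x3 uint8, red, green, blue), "z_map" (400x640 float32, m along the optical axis (not along the pixel's ray), 0 where there is no reading), "fx", "fy", "cx", "cy" (pixels), "R" (3x3) and "t" (3): a world point X has camera coordinates R X + t; the wrist camera has in their place "tool_from_camera" (4x4, takes a point from camera to tool coordinates, whose origin is the TCP and whose axes are the flange's). Camera axes: x right, y down, z forward; pixel columns grow to the right and rows downward; lengths in m; the calibration is good to about 2 mm. A picture is of the moment at which its call begins: read the wrist's pose just before it.
- hand_in(): hands the job in; it is judged then, once.
Trained networks look in a picture, given as the dict that the camera call returned (one of the last four; its "shot" number tells which), for a name from the list of things; names that differ only in an ending like _2 or _b are one class to them, and where a whole thing is asked for, a point or a joint stands for the part that bears it (a point fixed in the world has none). Each returns a list of dicts, best first, with "score" (0 to 1); they miss things now and then, are a little off and sometimes report something else, mostly with a low value. They report only what shows in the picture. A call takes as long as a camera call. They do not tell look-alikes from the thing itself.
- viewer.recognise(target, picture): "rect" ([left, top, right, bottom] in pixels, round what is visible of it).
The state is a dict: "time_s": time; "qpos": joint angles; "joint_vel": joint speeds; "tau": joint torques, N m; "ee_pos": TCP position; "eef_rot": TCP orientation; "force": force on the tool from outside, world axes, zero at the start; "moment": the same for the moment, N m; "grip_width": finger opening in m; "grip_force": force on a finger pad.
Only numpy, scipy, OpenCV 4.12 (cv2) and the standard library are available. Lean on these libraries where they do the work, as an engineer would, in place of code of your own. Each camera call takes 0.05 s, during which the arm holds its last target. There are 200 camera calls.

## Working session

There is one attempt and no reset: what is moved stays moved. The work goes in short steps, Python scripts to look and compute and a tool call to move; the robot and the scene stay as the last step left them, time stands still between calls to the robot, and variables do not carry over. Pictures are saved under pics/ and viewed, at most 11 in all, crops included, and the job is handed in when it is done.

Besides the shell and the picture viewer there is one more tool, called after "Request:" as name([rows], argument=value, ...), one row to a line, values as JSON. step_arm: Moves the arm, as the interface text tells. Shifts and turns lie within -1 to 1; 1 stands for 0.1 m of shift or 90 degrees of turn. Its arguments: {"type":"object","properties":{"plan":{"type":"array"},"grip_force":{"type":"number"}},"required":["plan"]}

```bash
mkdir -p pics; ls; cat > h.py <<'E'
import numpy as np, cv2
from station import telemetry, viewer, ctrl
from scipy.spatial.transform import Rotation as Ro
def shot(n,save=None):
    o=telemetry.get_obs(); p=viewer.camera(n)
    if n=='wrist':
        T=np.eye(4);T[:3,:3]=Ro.from_euler('xyz',o['eef_rot']).as_matrix();T[:3,3]=o['ee_pos']
        p['W']=T@np.array(p['tool_from_camera'])
    else:
        R=np.array(p['R']);T=np.eye(4);T[:3,:3]=R.T;T[:3,3]=-R.T@np.array(p['t']);p['W']=T
    if save: cv2.imwrite('pics/'+save,p['img'][:,:,::-1])
    return p
def cloud(p):
    z=p['z_map'];v,u=np.indices(z.shape)
    c=np.stack([(u-p['cx'])/p['fx']*z,(v-p['cy'])/p['fy']*z,z],-1)
    return c@p['W'][:3,:3].T+p['W'][:3,3]
def proj(p,X):
    c=(np.asarray(X)-p['W'][:3,3])@p['W'][:3,:3]
    return np.array([c[...,0]/c[...,2]*p['fx']+p['cx'],c[...,1]/c[...,2]*p['fy']+p['cy']]).T
E
python3 - <<'E'
from h import *
print(telemetry.get_obs(), ctrl.tcp_to_tips)
a=shot('scene');b=shot('top')
cv2.imwrite('pics/a.png',np.vstack([a['img'],b['img']])[:,:,::-1][::1]) 
im=cv2.imread('pics/a.png');cv2.imwrite('pics/a.png',cv2.resize(im,(480,600)))
cv2.imwrite('pics/top.png',b['img'][:,:,::-1])
for n,p in(('scene',a),('top',b)):
    C=cloud(p)
    for t in['engine','cover','latch','blue_tray','grey_tray','old_filter','new_filter','oil_bottle','spray_can','filter_carton']:
        for r in viewer.recognise(t,p)[:2]:
            x0,y0,x1,y1=[int(i) for i in r['rect']];m=C[(y0+y1)//2,(x0+x1)//2]
            print(n,t,round(r['score'],2),(x0,y0,x1,y1),m.round(3))
E
```

```text
pics
{'time_s': 0.0, 'qpos': array([ 1.22040931e+00,  3.00496133e-01,  1.52162227e+00,  8.07832627e-07,
        1.32066194e+00, -6.65736731e-02]), 'joint_vel': array([ 0.00094931, -0.00044204, -0.0009647 , -0.0015949 , -0.00040348,
       -0.00091537]), 'tau': array([ 1.56053084e-03, -5.31818104e+01, -3.52732229e+01,  7.08701368e-02,
        2.45766516e-02, -1.33669610e-04]), 'ee_pos': array([0.15391272, 0.52776456, 0.22185516]), 'eef_rot': array([-3.14040765e+00, -7.97909833e-05,  2.85777906e+00]), 'force': array([-0.05443718,  0.07620582,  0.52401935]), 'moment': array([ 0.00661394, -0.05221662, -0.07322321]), 'grip_force': 0.0, 'grip_width': 0.09416503132604022} 0.017
scene engine 0.95 (202, 196, 322, 327) [0.802 0.054 0.213]
scene cover 0.73 (279, 194, 321, 226) [0.537 0.023 0.207]
scene latch 0.49 (279, 197, 283, 208) [ 0.534 -0.063  0.199]
scene blue_tray 0.89 (400, 207, 462, 257) [0.192 0.412 0.007]
scene blue_tray 0.77 (347, 240, 419, 294) [0.449 0.33  0.   ]
scene grey_tray 0.89 (218, 178, 274, 218) [ 0.444 -0.316  0.021]
scene new_filter 0.53 (186, 212, 210, 228) [ 0.656 -0
[... 357 characters left out ...]
.453 -0.316  0.006]
top latch 0.55 (337, 167, 351, 179) [ 0.53  -0.055  0.191]
top blue_tray 0.82 (196, 173, 255, 222) [ 0.466  0.346 -0.001]
top blue_tray 0.77 (170, 244, 234, 298) [0.215 0.417 0.008]
top grey_tray 0.58 (392, 180, 449, 225) [ 0.453 -0.319  0.003]
top old_filter 0.72 (393, 180, 451, 226) [ 0.45  -0.326  0.003]
top old_filter 0.62 (141, 166, 184, 194) [0.51  0.514 0.145]
top new_filter 0.58 (427, 130, 459, 155) [ 0.655 -0.393  0.026]
top oil_bottle 0.96 (143, 167, 182, 194) [0.51  0.514 0.145]
top spray_can 0.7 (483, 170, 522, 196) [ 0.502 -0.528  0.193]
top spray_can 0.26 (300, 152, 339, 191) [0.534 0.02  0.207]
top filter_carton 0.55 (192, 132, 232, 160) [0.634 0.383 0.048]
```

View pics/top.png

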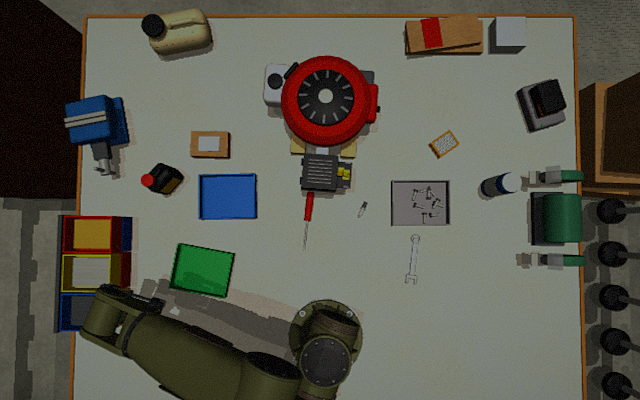

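View pics/a.png

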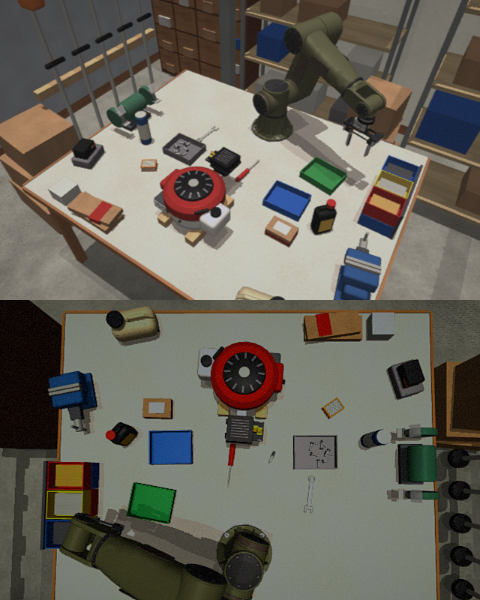

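The top view shows the blue tray at px (228,197) and the engine's air cleaner at (320,172), with its yellow latch at (344,173). The look-alikes are:
- **Trays:** green at (203,270), grey at (420,203).
- **Cartridges:** the white-pleated new filter at (444,144), the carton at (210,144).
- **Yellow or red things:** the screwdriver at (308,210), the oil bottle at (163,180).

I choose the blue tray and the engine's cleaner and latch. Next I move above the cleaner for the close crop.

Request:
step_arm([
  {"dz":-0.2,"rz":0.091,"claw":0},
  {"dz":-0.2,"rz":0.091},
  {"dz":-0.2,"rz":0.091},
  {"dz":-0.2,"rz":0.091},
  {"dz":-0.2,"rz":0.091},
  {"dz":-0.2,"rz":0.091},
  {"dz":-0.2,"rz":0.091},
  {"dz":-0.2,"rz":0.091},
  {"dz":-0.2,"rz":0.091},
])

```text
$.plan[0]: bad value
```

Request:
step_arm([
  {"dx":-0.4,"dy":0.25},
  {"dx":-0.4,"dy":0.25},
  {"dx":-0.4,"dy":0.25},
  {"dx":-0.4,"dy":0.25},
  {"dx":-0.4,"dy":0.25},
  {"dx":-0.4,"dy":0.25},
  {"dx":-0.4,"dy":0.25},
  {"dx":-0.4,"dy":0.25},
  {"dx":-0.4,"dy":0.25},
  {"dx":-0.4,"dy":0.25},
])

```text
$.plan[0]: bad value
```

Request:
step_arm([
  {"dx":-0.4,"dy":0.25},
  {"dx":-0.4,"dy":0.25},
  {"dx":-0.4,"dy":0.25},
  {"dx":-0.4,"dy":0.25},
  {"dx":0},
  {"dx":0},
  {"dx":0},
])

```text
$.plan[0]: bad value
```

```bash
python3 - <<'E'
from h import *
o=telemetry.get_obs();print(o['ee_pos'],o['eef_rot'],o['time_s'],o['qpos'])
p=shot('wrist','w1.png');C=cloud(p);print(p['W'].round(3))
np.savez('w1',C=C,img=p['img'])
for t in['cover','latch','engine']:
    for r in viewer.recognise(t,p)[:2]:
        x0,y0,x1,y1=[int(i) for i in r['rect']];print(t,r['score'],r['rect'],C[(y0+y1)//2,(x0+x1)//2].round(4))
E
```

```text
[0.1540136  0.52798628 0.22244125] [-3.14156676e+00  4.81096244e-06  2.85778259e+00] 1.1 [ 1.22037871e+00  2.99914590e-01  1.52099131e+00 -6.73325219e-06
  1.32071227e+00 -6.66058846e-02]
[[ 0.281  0.931  0.234  0.087]
 [ 0.96  -0.273 -0.068  0.547]
 [ 0.     0.243 -0.97   0.385]
 [ 0.     0.     0.     1.   ]]
latch 0.24 [209.3, 348.8, 294.0, 381.0] [0.3925 0.3619 0.0033]
```

View pics/w1.png

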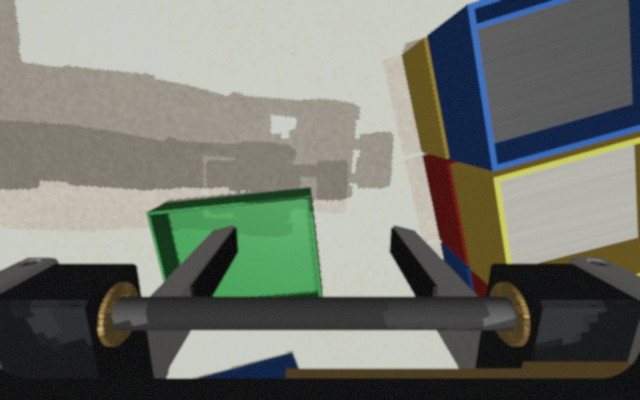

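Request:
step_arm([
  {"dx":0,"dy":0,"dz":-0.2,"rx":0,"ry":0,"rz":0.091,"claw":0},
  {"dx":0,"dy":0,"dz":-0.2,"rx":0,"ry":0,"rz":0.091,"claw":0},
  {"dx":0,"dy":0,"dz":-0.2,"rx":0,"ry":0,"rz":0.091,"claw":0},
  {"dx":0,"dy":0,"dz":-0.2,"rx":0,"ry":0,"rz":0.091,"claw":0},
  {"dx":0,"dy":0,"dz":-0.2,"rx":0,"ry":0,"rz":0.091,"claw":0},
  {"dx":0,"dy":0,"dz":-0.2,"rx":0,"ry":0,"rz":0.091,"claw":0},
  {"dx":0,"dy":0,"dz":-0.2,"rx":0,"ry":0,"rz":0.091,"claw":0},
  {"dx":0,"dy":0,"dz":-0.2,"rx":0,"ry":0,"rz":0.091,"claw":0},
  {"dx":0,"dy":0,"dz":-0.2,"rx":0,"ry":0,"rz":0.091,"claw":0},
])

```text
time_s: 2.2
ee_pos: [0.154, 0.5279, 0.4033]
eef_rot: [3.142, -0.0, 1.565]
force: [-1.1, 0.2, -0.9]
grip_width: 0.0938
grip_force: 0.0
```

Request:
step_arm([
  {"dx":-0.4,"dy":0.25,"dz":0,"rx":0,"ry":0,"rz":0,"claw":0},
  {"dx":-0.4,"dy":0.25,"dz":0,"rx":0,"ry":0,"rz":0,"claw":0},
  {"dx":-0.4,"dy":0.25,"dz":0,"rx":0,"ry":0,"rz":0,"claw":0},
  {"dx":-0.4,"dy":0.25,"dz":0,"rx":0,"ry":0,"rz":0,"claw":0},
  {"dx":-0.4,"dy":0.25,"dz":0,"rx":0,"ry":0,"rz":0,"claw":0},
  {"dx":-0.4,"dy":0.25,"dz":0,"rx":0,"ry":0,"rz":0,"claw":0},
  {"dx":-0.4,"dy":0.25,"dz":0,"rx":0,"ry":0,"rz":0,"claw":0},
  {"dx":-0.4,"dy":0.25,"dz":0,"rx":0,"ry":0,"rz":0,"claw":0},
  {"dx":-0.4,"dy":0.25,"dz":0,"rx":0,"ry":0,"rz":0,"claw":0},
  {"dx":-0.4,"dy":0.25,"dz":0,"rx":0,"ry":0,"rz":0,"claw":0},
])

```text
time_s: 3.2
ee_pos: [0.4048, 0.1262, 0.4027]
eef_rot: [3.141, -0.0, 1.571]
force: [0.6, -0.1, -0.7]
grip_width: 0.094
grip_force: 0.0
```

Request:
step_arm([
  {"dx":-0.4,"dy":0.25,"dz":0,"rx":0,"ry":0,"rz":0,"claw":1},
  {"dx":-0.4,"dy":0.25,"dz":0,"rx":0,"ry":0,"rz":0,"claw":1},
  {"dx":-0.4,"dy":0.25,"dz":0,"rx":0,"ry":0,"rz":0,"claw":1},
  {"dx":-0.4,"dy":0.25,"dz":0,"rx":0,"ry":0,"rz":0,"claw":1},
  {"dx":-0.4,"dy":0.25,"dz":0,"rx":0,"ry":0,"rz":0,"claw":1},
  {"dx":0,"dy":0,"dz":0,"rx":0,"ry":0,"rz":0,"claw":1},
  {"dx":0,"dy":0,"dz":0,"rx":0,"ry":0,"rz":0,"claw":1},
  {"dx":0,"dy":0,"dz":0,"rx":0,"ry":0,"rz":0,"claw":1},
])

```text
time_s: 4.0
ee_pos: [0.529, -0.0711, 0.4028]
eef_rot: [3.141, -0.0, 1.572]
force: [0.3, -0.7, -0.1]
grip_width: 0.0334
grip_force: 0.0
```

```bash
python3 - <<'E'
from h import *
o=telemetry.get_obs();print(o['ee_pos'],o['eef_rot'],o['time_s'],o['qpos'])
p=shot('wrist','w2.png');C=cloud(p);print(p['W'].round(3))
np.savez('w2',C=C,img=p['img'])
for t in['cover','latch']:
    for r in viewer.recognise(t,p)[:2]:
        x0,y0,x1,y1=[int(i) for i in r['rect']];print(t,r['score'],r['rect'],C[(y0+y1)//2,(x0+x1)//2].round(4))
E
```

```text
[ 0.52899045 -0.0710517   0.40275564] [ 3.14117511e+00 -4.39652224e-05  1.57199884e+00] 4.0 [-2.02203722e-01  1.97964689e-01  1.23877962e+00  1.28550835e-04
  1.70444829e+00 -2.03389066e-01]
[[ 1.    -0.     0.     0.53 ]
 [-0.    -0.97  -0.243 -0.002]
 [ 0.     0.243 -0.97   0.566]
 [ 0.     0.     0.     1.   ]]
cover 0.73 [266.9, 51.4, 367.9, 153.0] [0.5327 0.0198 0.2052]
latch 0.78 [302.0, 148.6, 330.6, 181.6] [ 0.5331 -0.0527  0.1801]
```

View pics/w2.png

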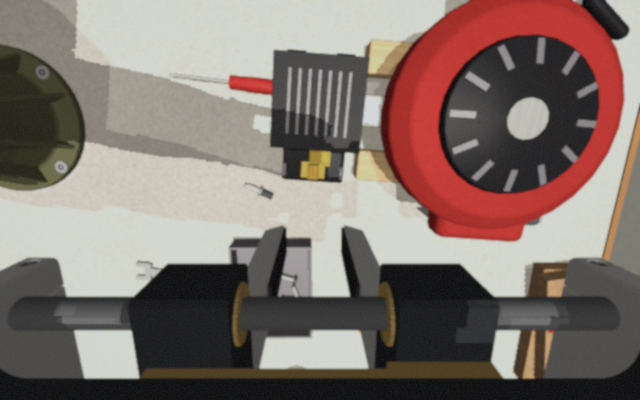

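The wrist view shows the black cover at px (317,100), the yellow latch at (316,165) on its -y side, and the blower at (525,118). Next I measure the pose.

```bash
python3 - <<'E'
from h import *
d=np.load('w2.npz');C=d['C'];im=d['img'].astype(int)
m=np.zeros(C.shape[:2],bool);m[40:160,255:380]=1
m&=(abs(C[...,2]-.2045)<.004)&(C[...,0]<.6)
P=C[m][:,:2]
r=cv2.minAreaRect((P*1000).astype(np.float32));print(m.sum(),r,np.median(C[m][:,2]))
# edge-based: percentiles per rotated axis
for a in np.radians([-3,-2,-1,0,1,2,3]):
    x=P@[np.cos(a),np.sin(a)];y=P@[-np.sin(a),np.cos(a)];print(round(np.degrees(a)),[np.percentile(q,[.5,99.5]).round(4) for q in(x,y)])
y=(im[...,0]>120)&(im[...,2]<80)&(im[...,1]>80);y[:140]=0;y[190:]=0;y[:,:290]=0;y[:,340:]=0
Y=C[y];print(y.sum(),np.c_[Y.min(0),np.median(Y,0),Y.max(0)].round(4))
t=Y[abs(Y[:,2]-.190)<.003];print('tab',len(t),t.min(0),t.mean(0),t.max(0))
n=Y[abs(Y[:,2]-.197)<.003];print('nose',len(n),n.min(0),n.mean(0),n.max(0))
# ledge
l=np.zeros(m.shape,bool);l[145:185,270:355]=1;l&=abs(C[...,2]-.165)<.004;L=C[l];print('ledge',L.min(0),L.max(0))
E
```

```text
9051 ((534.760009765625, 18.68022918701172), (104.29351043701172, 104.35419464111328), 85.73473358154297) 0.20509869014224658
-3 [array([0.4815, 0.5845]), array([-0.0049,  0.0981])]
-2 [array([0.4818, 0.5855]), array([-0.0145,  0.0891])]
-1 [array([0.482 , 0.5866]), array([-0.0243,  0.0802])]
0 [array([0.4821, 0.5875]), array([-0.0343,  0.0713])]
1 [array([0.4819, 0.5882]), array([-0.044 ,  0.0625])]
2 [array([0.4814, 0.5887]), array([-0.0537,  0.0538])]
3 [array([0.4808, 0.5891]), array([-0.0635,  0.0451])]
522 [[ 0.5124  0.5306  0.5502]
 [-0.0741 -0.0548 -0.0016]
 [ 0.1644  0.1886  0.5657]]
tab 222 [ 0.52197634 -0.07011241  0.18730554] [ 0.52941778 -0.05619886  0.1905711 ] [ 0.53550834 -0.03556131  0.193     ]
nose 40 [ 0.53414451 -0.04946258  0.19406094] [ 0.53678722 -0.0426347   0.19568608] [ 0.53892516 -0.03632239  0.19765979]
ledge [ 0.48866535 -0.07874765  0.16149642] [ 0.56969294 -0.03405796  0.16884524]
```

Request:
step_arm([
  {"dx":0,"dy":0,"dz":0,"rx":0,"ry":0,"rz":0.048,"claw":1},
  {"dx":0.07,"dy":-0.31,"dz":0.3,"rx":0,"ry":0,"rz":0,"claw":1},
  {"dx":0,"dy":0,"dz":0.4,"rx":0,"ry":0,"rz":0,"claw":1},
  {"dx":0,"dy":0,"dz":0.4,"rx":0,"ry":0,"rz":0,"claw":1},
  {"dx":0,"dy":0,"dz":0.4,"rx":0,"ry":0,"rz":0,"claw":1},
  {"dx":0,"dy":0,"dz":0.3,"rx":0,"ry":0,"rz":0,"claw":1},
  {"dx":0,"dy":0,"dz":0.1,"rx":0,"ry":0,"rz":0,"claw":1},
  {"dx":0,"dy":0,"dz":0,"rx":0,"ry":0,"rz":0,"claw":1},
  {"dx":0,"dy":0,"dz":0,"rx":0,"ry":0,"rz":0,"claw":1},
])

```text
time_s: 5.05
ee_pos: [0.4995, -0.0624, 0.2142]
eef_rot: [3.139, 0.0, 1.496]
force: [-0.4, 0.4, -0.0]
grip_width: 0.0003
grip_force: 0.0
```

```bash
cat >> h.py <<'E'
a=np.radians(-4.27);O=np.array([.5348,.0187]);E2=np.array([[np.cos(a),np.sin(a)],[-np.sin(a),np.cos(a)]])
def eng(X): X=np.asarray(X);return np.concatenate([(X[...,:2]-O)@E2.T,X[...,2:]],-1)
E
python3 - <<'E'
from h import *
o=telemetry.get_obs();print(eng(o['ee_pos']),o['eef_rot'],o['time_s'],o['grip_width'],o['force'])
p=shot('wrist');cv2.imwrite('pics/w3.png',p['img'][:,:,::-1])
C=eng(cloud(p));im=p['img'].astype(int)
y=(im[...,0]>120)&(im[...,2]<80)&(im[...,1]>80)&(abs(C[...,0])<.04)&(C[...,1]<-.04)&(C[...,1]>-.1)&(abs(C[...,2]-.19)<.003)
Y=C[y];print(y.sum(),Y.min(0) if len(Y) else 0,Y.max(0) if len(Y) else 0)
E
```

```text
[-0.02912532 -0.08350384  0.21419165] [3.13928540e+00 2.68347469e-04 1.49633445e+00] 5.05 0.00026087470509779907 [-0.38298112  0.44481439 -0.0334106 ]
426 [-0.00691104 -0.08808883  0.18702807] [ 0.00625305 -0.05496674  0.19294213]
```

View pics/w3.png

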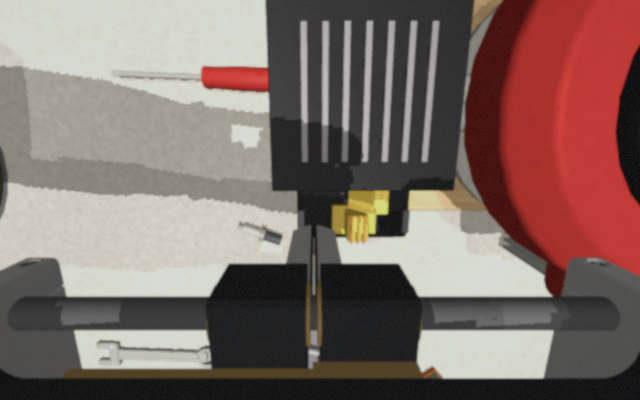

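The close crop confirms the yellow tab at px (350,222), with the closed fingers left of it at (313,240). I'll go down and push.

Request:
step_arm([
  {"dx":0,"dy":0,"dz":0.12,"rx":0,"ry":0,"rz":0,"claw":1},
  {"dx":0,"dy":0,"dz":0.1,"rx":0,"ry":0,"rz":0,"claw":1},
  {"dx":0,"dy":0,"dz":0,"rx":0,"ry":0,"rz":0,"claw":1},
  {"dx":0,"dy":0.06,"dz":0,"rx":0,"ry":0,"rz":0,"claw":1},
  {"dx":0,"dy":0.04,"dz":0,"rx":0,"ry":0,"rz":0,"claw":1},
  {"dx":0,"dy":0.04,"dz":0,"rx":0,"ry":0,"rz":0,"claw":1},
  {"dx":0,"dy":0.03,"dz":0,"rx":0,"ry":0,"rz":0,"claw":1},
  {"dx":0,"dy":0.02,"dz":0,"rx":0,"ry":0,"rz":0,"claw":1},
  {"dx":0,"dy":0,"dz":0,"rx":0,"ry":0,"rz":0,"claw":1},
  {"dx":0,"dy":0,"dz":0,"rx":0,"ry":0,"rz":0,"claw":1},
])

```text
time_s: 6.1
ee_pos: [0.5178, -0.0639, 0.1905]
eef_rot: [-3.141, 0.0, 1.496]
force: [-5.0, 0.7, 1.7]
grip_width: 0.0005
grip_force: 2.1
```

```bash
cat > st.py <<'E'
from h import *
o=telemetry.get_obs();print(eng(o['ee_pos']).round(4),o['eef_rot'].round(4),o['time_s'],o['force'].round(1),o['grip_width'])
p=shot('wrist');C=eng(cloud(p));im=p['img'].astype(int)
y=(im[...,0]>120)&(im[...,2]<80)&(im[...,1]>80)&(abs(C[...,0])<.04)&(C[...,1]<-.04)&(C[...,1]>-.1)&(abs(C[...,2]-.19)<.003)
Y=C[y];print('tab',y.sum(),np.percentile(Y,[1,99],axis=0).round(4) if len(Y) else 0)
m=(abs(C[...,0])<.03)&(abs(C[...,1])<.03);print('cover z',m.sum(),np.median(C[m][:,2]) if m.any() else 0)
E
python3 st.py
```

```text
[-0.0108 -0.0837  0.1905] [-3.1414  0.      1.4959] 6.1 [-5.   0.7  1.7] 0.0004672085250266583
tab 879 [[ 0.0032 -0.0875  0.1872]
 [ 0.0156 -0.0543  0.1928]]
cover z 24928 0.19810529967887414
```

```bash
python3 - <<'E'
from h import *
s=shot('scene')['img'][140:270,190:350];w=shot('wrist')['img']
s=cv2.resize(s,(492,400));cv2.imwrite('pics/b.png',cv2.resize(np.hstack([s,w]),(800,283))[:,:,::-1])
E
```

```text
(no output)
```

View pics/b.png

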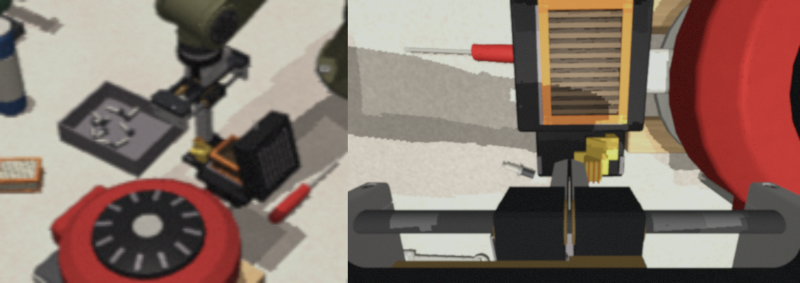

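The cover is open: the orange-rimmed cartridge shows at px (590,60), and the cover stands upright in the scene view. I back off, rise and measure the cartridge.

Request:
step_arm([
  {"dx":0,"dy":-0.1,"dz":0,"rx":0,"ry":0,"rz":0,"claw":1},
  {"dx":0,"dy":-0.1,"dz":0,"rx":0,"ry":0,"rz":0,"claw":1},
  {"dx":0,"dy":0,"dz":-0.3,"rx":0,"ry":0,"rz":0,"claw":1},
  {"dx":0,"dy":0,"dz":-0.4,"rx":0,"ry":0,"rz":0,"claw":1},
  {"dx":0,"dy":0.3,"dz":-0.4,"rx":0,"ry":0,"rz":0,"claw":0},
  {"dx":0,"dy":0,"dz":-0.3,"rx":0,"ry":0,"rz":0,"claw":0},
  {"dx":0,"dy":0,"dz":0,"rx":0,"ry":0,"rz":0,"claw":0},
  {"dx":0,"dy":0,"dz":0,"rx":0,"ry":0,"rz":0,"claw":0},
  {"dx":0,"dy":0,"dz":0,"rx":0,"ry":0,"rz":0,"claw":0},
])

```text
time_s: 7.15
ee_pos: [0.5272, -0.0646, 0.3292]
eef_rot: [-3.14, -0.0, 1.496]
force: [-0.1, -0.0, -0.2]
grip_width: 0.037
grip_force: 0.0
```

```bash
python3 st.py; python3 - <<'E'
from h import *
p=shot('wrist','w4.png');C=eng(cloud(p));im=p['img'].astype(int)
m=(abs(C[...,2]-.197)<.005)&(abs(C[...,0])<.045)&(abs(C[...,1])<.05)
P=C[m];print(m.sum(),cv2.minAreaRect((P[:,:2]*1000).astype(np.float32)),np.median(P[:,2]),np.percentile(P,[.5,99.5],axis=0))
o=m&(im[...,0]>150)&(im[...,2]<90);Q=C[o];print('orange',o.sum(),cv2.minAreaRect((Q[:,:2]*1000).astype(np.float32)),np.percentile(Q,[.5,99.5],axis=0))
t=shot('top');T=cloud(t);im=t['img'].astype(int)
b=(im[...,2]>150)&(im[...,0]<90)&(im[...,1]<150);b[:165]=0;b[230:]=0;b[:,:185]=0;b[:,265:]=0
B=T[b];f=B[B[:,2]<.012];print('tray all',cv2.minAreaRect((B[:,:2]*1000).astype(np.float32)),'floor',cv2.minAreaRect((f[:,:2]*1000).astype(np.float32)),B[:,2].min(),B[:,2].max())
E
```

```text
[-0.0014 -0.0837  0.3292] [-3.1400e+00 -2.0000e-04  1.4958e+00] 7.15 [-0.1 -0.  -0.2] 0.037042591565540774
tab 318 [[-0.0062 -0.0882  0.1872]
 [ 0.0069 -0.0544  0.1928]]
cover z 5485 0.19711899071173306
6025 ((0.8134784698486328, -0.25606536865234375), (60.092891693115234, 80.09518432617188), 0.5433449745178223) 0.19696070334665583 [[-0.02892247 -0.0399015   0.19408475]
 [ 0.03056831  0.03943172  0.19923002]]
orange 710 ((-1.5585002899169922, -0.194183349609375), (79.84321594238281, 54.14677810668945), 89.55513000488281) [[-0.0287328  -0.04002202  0.19471519]
 [ 0.02524134  0.03963178  0.19951731]]
tray all ((457.9090881347656, 204.6475372314453), (435.8326416015625, 148.89749145507812), 86.14093017578125) floor ((468.020263671875, 331.970703125), (138.065673828125, 168.31491088867188), 2.103712320327759) -0.007868683976921531 1.618808899723204
```

View pics/w4.png

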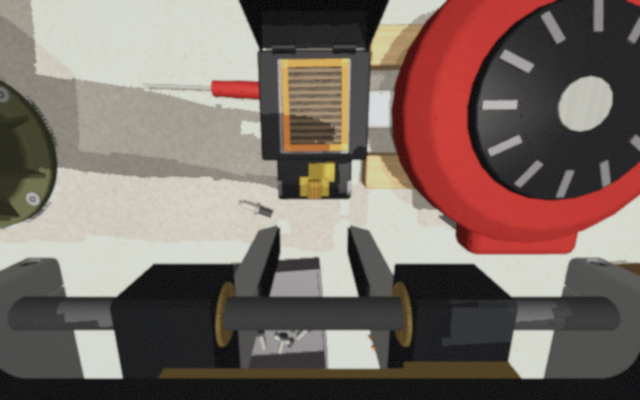

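The filter lies at px (315,105), level in its seat, and the latch is back home. Now the grasp.

Request:
step_arm([
  {"dx":0.42,"dy":0.02,"dz":0,"rx":0,"ry":0,"rz":0,"claw":0.15},
  {"dx":0.42,"dy":0,"dz":0,"rx":0,"ry":0,"rz":0,"claw":0.15},
  {"dx":0,"dy":0,"dz":0,"rx":0,"ry":0,"rz":0,"claw":0.15},
  {"dx":0,"dy":0,"dz":0.4,"rx":0,"ry":0,"rz":0,"claw":0.15},
  {"dx":0,"dy":0,"dz":0.4,"rx":0,"ry":0,"rz":0,"claw":0.15},
  {"dx":0,"dy":0,"dz":0,"rx":0,"ry":0,"rz":0,"claw":0.15},
  {"dx":0,"dy":0,"dz":0,"rx":0,"ry":0,"rz":0,"claw":0.15},
])

```text
time_s: 8.0
ee_pos: [0.5362, 0.0185, 0.2514]
eef_rot: [-3.141, 0.0, 1.496]
force: [0.2, 0.2, 1.0]
grip_width: 0.0795
grip_force: 0.0
```

```bash
python3 - <<'E'
from h import *
o=telemetry.get_obs();print(eng(o['ee_pos']).round(4),o['eef_rot'].round(4),o['time_s'],o['force'].round(1),o['grip_width'])
E
```

```text
[ 1.400e-03 -1.000e-04  2.514e-01] [-3.1414  0.      1.4955] 8.0 [0.2 0.2 1. ] 0.07949792777550944
```

Request:
step_arm([
  {"dx":0,"dy":0,"dz":0.3,"rx":0,"ry":0,"rz":0,"claw":0.15},
  {"dx":0,"dy":0,"dz":0.2,"rx":0,"ry":0,"rz":0,"claw":0.15},
  {"dx":0,"dy":0,"dz":0.12,"rx":0,"ry":0,"rz":0,"claw":0.15},
  {"dx":0,"dy":0,"dz":0,"rx":0,"ry":0,"rz":0,"claw":0.15},
  {"dx":0,"dy":0,"dz":0,"rx":0,"ry":0,"rz":0,"claw":1},
  {"dx":0,"dy":0,"dz":0,"rx":0,"ry":0,"rz":0,"claw":1},
  {"dx":0,"dy":0,"dz":0,"rx":0,"ry":0,"rz":0,"claw":1},
  {"dx":0,"dy":0,"dz":0,"rx":0,"ry":0,"rz":0,"claw":1},
  {"dx":0,"dy":0,"dz":0,"rx":0,"ry":0,"rz":0,"claw":1},
], grip_force=15)

```text
time_s: 8.9
ee_pos: [0.5362, 0.019, 0.1895]
eef_rot: [3.141, -0.0, 1.496]
force: [-4.8, 0.2, 6.8]
grip_width: 0.0599
grip_force: 15.0
```

Request:
step_arm([
  {"dx":0,"dy":0,"dz":-0.05,"rx":0,"ry":0,"rz":0,"claw":1},
  {"dx":0,"dy":0,"dz":-0.1,"rx":0,"ry":0,"rz":0,"claw":1},
  {"dx":0,"dy":0,"dz":-0.2,"rx":0,"ry":0,"rz":0,"claw":1},
  {"dx":0,"dy":0,"dz":-0.3,"rx":0,"ry":0,"rz":0,"claw":1},
  {"dx":0,"dy":0,"dz":-0.35,"rx":0,"ry":0,"rz":0,"claw":1},
  {"dx":0,"dy":0,"dz":-0.35,"rx":0,"ry":0,"rz":0,"claw":1},
  {"dx":0,"dy":0,"dz":-0.25,"rx":0,"ry":0,"rz":0,"claw":1},
  {"dx":0,"dy":0,"dz":-0.1,"rx":0,"ry":0,"rz":0,"claw":1},
  {"dx":0,"dy":0,"dz":0,"rx":0,"ry":0,"rz":0,"claw":1},
])

```text
time_s: 9.8
ee_pos: [0.5363, 0.0189, 0.3595]
eef_rot: [3.14, -0.0, 1.496]
force: [0.3, -0.1, -1.6]
grip_width: 0.0595
grip_force: 15.0
```

```bash
python3 - <<'E'
from h import *
o=telemetry.get_obs();print(o['ee_pos'],o['moment'])
s=shot('scene')['img'][110:270,190:350];t=shot('top');T=cloud(t)
cv2.imwrite('pics/c.png',np.hstack([cv2.resize(s,(400,400)),cv2.resize(t['img'][120:240,180:300],(400,400))])[:,:,::-1])
im=t['img'].astype(int)
m=np.zeros(im.shape[:2],bool);m[160:235,185:270]=1
blue=m&(im[...,2]>im[...,0]+50)
h=blue&(T[...,2]>.035)&(T[...,2]<.06);f=blue&(abs(T[...,2])<.012)
for n,k in(('rim',h),('floor',f)):print(n,k.sum(),cv2.minAreaRect((T[k][:,:2]*1000).astype(np.float32)),np.median(T[k][:,2]))
E
```

```text
[0.53628254 0.01890134 0.35951363] [-0.05263792  0.04771867 -0.03358734]
rim 200 ((467.9842529296875, 330.5320739746094), (149.24034118652344, 189.42990112304688), 1.6474788188934326) 0.043991803885539804
floor 2114 ((471.7027282714844, 336.58038330078125), (147.95782470703125, 177.68943786621094), 0.43828144669532776) 0.0027846824792163716
```

View pics/c.png

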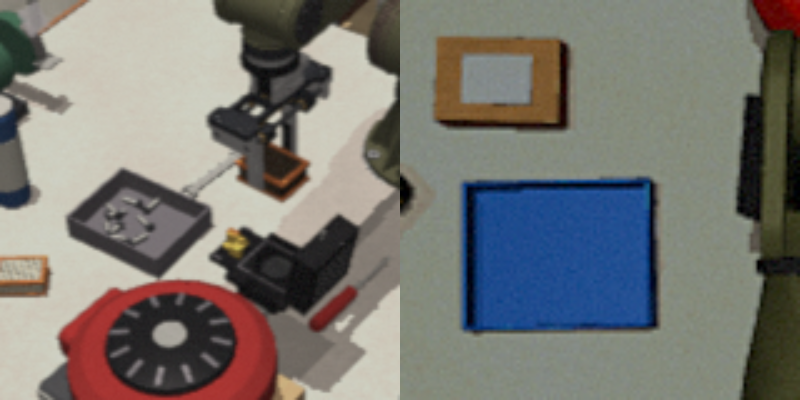

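The filter is held level in the jaws at px (272,170), and the cover is still open. The tray is empty and centred at (0.468, 0.3305). I carry it over.

Request:
step_arm([
  {"dx":0.1,"dy":-0.03,"dz":0,"rx":0,"ry":0,"rz":0,"claw":1},
  {"dx":0.2,"dy":-0.06,"dz":0,"rx":0,"ry":0,"rz":0,"claw":1},
  {"dx":0.3,"dy":-0.09,"dz":0,"rx":0,"ry":0,"rz":0,"claw":1},
  {"dx":0.4,"dy":-0.12,"dz":0,"rx":0,"ry":0,"rz":0,"claw":1},
  {"dx":0.45,"dy":-0.15,"dz":0,"rx":0,"ry":0,"rz":0,"claw":1},
  {"dx":0.45,"dy":-0.15,"dz":0,"rx":0,"ry":0,"rz":0,"claw":1},
  {"dx":0.4,"dy":-0.12,"dz":0,"rx":0,"ry":0,"rz":0,"claw":1},
  {"dx":0.3,"dy":-0.09,"dz":0,"rx":0,"ry":0,"rz":0,"claw":1},
  {"dx":0.2,"dy":-0.06,"dz":0,"rx":0,"ry":0,"rz":0,"claw":1},
  {"dx":0.1,"dy":-0.03,"dz":0,"rx":0,"ry":0,"rz":0,"claw":1},
])

```text
time_s: 10.9
ee_pos: [0.4669, 0.3168, 0.3573]
eef_rot: [-3.14, 0.001, 1.498]
force: [0.0, 0.4, -2.1]
grip_width: 0.0599
grip_force: 15.0
```

Request:
step_arm([
  {"dx":0,"dy":0,"dz":0.2,"rx":0,"ry":0,"rz":0,"claw":1},
  {"dx":0,"dy":0,"dz":0.4,"rx":0,"ry":0,"rz":0,"claw":1},
  {"dx":0,"dy":0,"dz":0.4,"rx":0,"ry":0,"rz":0,"claw":1},
  {"dx":0,"dy":0,"dz":0.4,"rx":0,"ry":0,"rz":0,"claw":1},
  {"dx":0,"dy":0,"dz":0.4,"rx":0,"ry":0,"rz":0,"claw":1},
  {"dx":0,"dy":0,"dz":0.4,"rx":0,"ry":0,"rz":0,"claw":1},
  {"dx":0,"dy":0,"dz":0.3,"rx":0,"ry":0,"rz":0,"claw":1},
  {"dx":0,"dy":0,"dz":0.2,"rx":0,"ry":0,"rz":0,"claw":1},
  {"dx":0,"dy":0,"dz":0.1,"rx":0,"ry":0,"rz":0,"claw":1},
  {"dx":0,"dy":0,"dz":0,"rx":0,"ry":0,"rz":0,"claw":1},
])

```text
time_s: 11.9
ee_pos: [0.4675, 0.3144, 0.0773]
eef_rot: [-3.14, 0.001, 1.496]
force: [0.5, 0.4, -0.6]
grip_width: 0.0599
grip_force: 15.0
```

Request:
step_arm([
  {"dx":0,"dy":0,"dz":0.2,"rx":0,"ry":0,"rz":0,"claw":1},
  {"dx":0,"dy":0,"dz":0.15,"rx":0,"ry":0,"rz":0,"claw":1},
  {"dx":0,"dy":0,"dz":0.07,"rx":0,"ry":0,"rz":0,"claw":1},
  {"dx":0,"dy":0,"dz":0.04,"rx":0,"ry":0,"rz":0,"claw":1},
  {"dx":0,"dy":0,"dz":0.02,"rx":0,"ry":0,"rz":0,"claw":1},
  {"dx":0,"dy":0,"dz":0,"rx":0,"ry":0,"rz":0,"claw":1},
  {"dx":0,"dy":0,"dz":0,"rx":0,"ry":0,"rz":0,"claw":1},
])

```text
time_s: 12.6
ee_pos: [0.4683, 0.315, 0.031]
eef_rot: [3.141, -0.0, 1.496]
force: [-0.2, -0.3, -0.7]
grip_width: 0.0598
grip_force: 15.0
```

Request:
step_arm([
  {"dx":0,"dy":0,"dz":0.015,"rx":0,"ry":0,"rz":0,"claw":1},
  {"dx":0,"dy":0,"dz":0,"rx":0,"ry":0,"rz":0,"claw":1},
  {"dx":0,"dy":0,"dz":0.01,"rx":0,"ry":0,"rz":0,"claw":1},
  {"dx":0,"dy":0,"dz":0,"rx":0,"ry":0,"rz":0,"claw":1},
  {"dx":0,"dy":0,"dz":0,"rx":0,"ry":0,"rz":0,"claw":1},
])

```text
time_s: 13.1
ee_pos: [0.4681, 0.3149, 0.0285]
eef_rot: [3.141, -0.0, 1.496]
force: [-1.4, -0.7, 4.8]
grip_width: 0.0598
grip_force: 15.0
```

Request:
step_arm([
  {"dx":0,"dy":0,"dz":0,"rx":0,"ry":0,"rz":0,"claw":0.2},
  {"dx":0,"dy":0,"dz":0,"rx":0,"ry":0,"rz":0,"claw":0.2},
  {"dx":0,"dy":0,"dz":0,"rx":0,"ry":0,"rz":0,"claw":0.2},
  {"dx":0,"dy":0,"dz":-0.2,"rx":0,"ry":0,"rz":0,"claw":0.2},
  {"dx":0,"dy":0,"dz":-0.4,"rx":0,"ry":0,"rz":0,"claw":0.2},
  {"dx":0,"dy":0,"dz":-0.45,"rx":0,"ry":0,"rz":0,"claw":0.2},
  {"dx":0,"dy":0,"dz":-0.45,"rx":0,"ry":0,"rz":0,"claw":0.2},
  {"dx":0,"dy":0,"dz":-0.45,"rx":0,"ry":0,"rz":0,"claw":0.2},
  {"dx":0,"dy":0,"dz":-0.45,"rx":0,"ry":0,"rz":0,"claw":0.2},
  {"dx":0,"dy":0,"dz":-0.45,"rx":0,"ry":0,"rz":0,"claw":1},
])

```text
time_s: 14.1
ee_pos: [0.4677, 0.3147, 0.315]
eef_rot: [3.141, -0.0, 1.496]
force: [0.9, 0.5, 0.3]
grip_width: 0.0705
grip_force: 0.0
```

```bash
python3 - <<'E'
from h import *
o=telemetry.get_obs();print(o['ee_pos'],o['eef_rot'],eng(o['ee_pos']))
s=shot('scene');S=cloud(s);E=eng(S)
m=(abs(E[...,0])<.06)&(E[...,1]>.03)&(E[...,1]<.16)&(E[...,2]>.15)&(E[...,2]<.3)
print('cover pts',m.sum(),np.percentile(E[m],[1,50,99],axis=0).round(3))
i=np.zeros(m.shape,bool);i[200:265,395:470]=1;i=(S[...,2]>.03)&(S[...,2]<.045)&(S[...,0]>.41)&(S[...,0]<.53)&(S[...,1]>.26)&(S[...,1]<.37)
print('filter z',i.sum(),S[i].mean(0) if i.any() else 0,S[i].std(0) if i.any() else 0)
cv2.imwrite('pics/d.png',cv2.resize(s['img'][170:310,190:470],(800,400))[:,:,::-1])
E
```

```text
[0.46773652 0.31466788 0.31497202] [ 3.14134714e+00 -1.71486278e-04  1.49592549e+00] [-0.08891409  0.29015303  0.31497202]
cover pts 733 [[-0.053  0.034  0.16 ]
 [ 0.023  0.091  0.244]
 [ 0.054  0.108  0.279]]
filter z 298 [0.47013305 0.31406272 0.03693077] [0.01888656 0.02395324 0.00322931]
```

View pics/d.png

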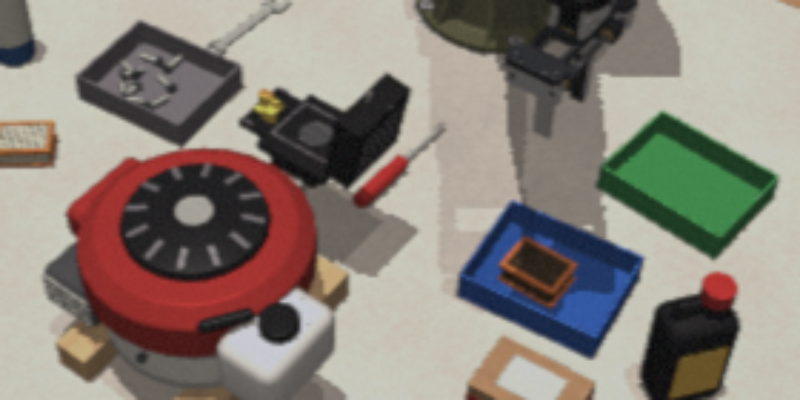

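The dirty filter lies flat in the blue tray at px (540,270), and the cover still stands open at (375,125). Next I go behind the cover with the fingers closed.

Request:
step_arm([
  {"dx":-0.3,"dy":0.2,"dz":0,"rx":0,"ry":0,"rz":0,"claw":1},
  {"dx":-0.4,"dy":0.25,"dz":0,"rx":0,"ry":0,"rz":0,"claw":1},
  {"dx":-0.4,"dy":0.24,"dz":0,"rx":0,"ry":0,"rz":0,"claw":1},
  {"dx":-0.35,"dy":0.2,"dz":0,"rx":0,"ry":0,"rz":0,"claw":1},
  {"dx":-0.1,"dy":0,"dz":0.2,"rx":0,"ry":0,"rz":0,"claw":1},
  {"dx":0,"dy":0,"dz":0.3,"rx":0,"ry":0,"rz":0,"claw":1},
  {"dx":0,"dy":0,"dz":0,"rx":0,"ry":0,"rz":0,"claw":1},
  {"dx":0,"dy":0,"dz":0,"rx":0,"ry":0,"rz":0,"claw":1},
])

```text
time_s: 14.95
ee_pos: [0.5453, 0.1538, 0.2635]
eef_rot: [-3.141, 0.0, 1.496]
force: [-0.1, 0.0, -0.1]
grip_width: 0.0026
grip_force: 0.0
```

```bash
python3 - <<'E'
from h import *
o=telemetry.get_obs();print(eng(o['ee_pos']).round(4),o['eef_rot'].round(4),o['time_s'],o['force'].round(1),o['grip_width'])
E
```

```text
[0.0004 0.1355 0.2635] [-3.1414  0.      1.4962] 14.95 [-0.1  0.  -0.1] 0.0026083483260245285
```

Request:
step_arm([
  {"dx":-0.15,"dy":0,"dz":-0.03,"rx":0,"ry":0,"rz":0,"claw":1},
  {"dx":-0.15,"dy":0,"dz":-0.04,"rx":0,"ry":0,"rz":0,"claw":1},
  {"dx":-0.13,"dy":0,"dz":-0.04,"rx":0,"ry":0,"rz":0,"claw":1},
  {"dx":-0.12,"dy":0,"dz":-0.03,"rx":0,"ry":0,"rz":0,"claw":1},
  {"dx":-0.12,"dy":0,"dz":-0.02,"rx":0,"ry":0,"rz":0,"claw":1},
  {"dx":-0.12,"dy":0,"dz":0,"rx":0,"ry":0,"rz":0,"claw":1},
  {"dx":-0.11,"dy":0,"dz":0.01,"rx":0,"ry":0,"rz":0,"claw":1},
  {"dx":-0.11,"dy":0,"dz":0.03,"rx":0,"ry":0,"rz":0,"claw":1},
  {"dx":-0.12,"dy":0,"dz":0.05,"rx":0,"ry":0,"rz":0,"claw":1},
  {"dx":0,"dy":0,"dz":0,"rx":0,"ry":0,"rz":0,"claw":1},
])

```text
time_s: 15.95
ee_pos: [0.5365, 0.0396, 0.2691]
eef_rot: [-3.14, 0.0, 1.495]
force: [0.8, -0.1, 1.0]
grip_width: 0.0005
grip_force: 0.5
```

```bash
python3 - <<'E'
from h import *
o=telemetry.get_obs();print(eng(o['ee_pos']).round(4),o['eef_rot'].round(4),o['time_s'],o['force'].round(1),o['grip_width'])
s=shot('scene');E=eng(cloud(s))
m=(abs(E[...,0])<.055)&(E[...,1]>-.06)&(E[...,1]<.16)&(E[...,2]>.15)&(E[...,2]<.3)
cv2.imwrite('pics/e.png',cv2.resize(s['img'][170:250,250:350],(600,480))[:,:,::-1])
E
```

```text
[1.000e-04 2.090e-02 2.691e-01] [-3.1404e+00  4.0000e-04  1.4946e+00] 15.95 [ 0.8 -0.1  1. ] 0.0004853424968176346
```

View pics/e.png

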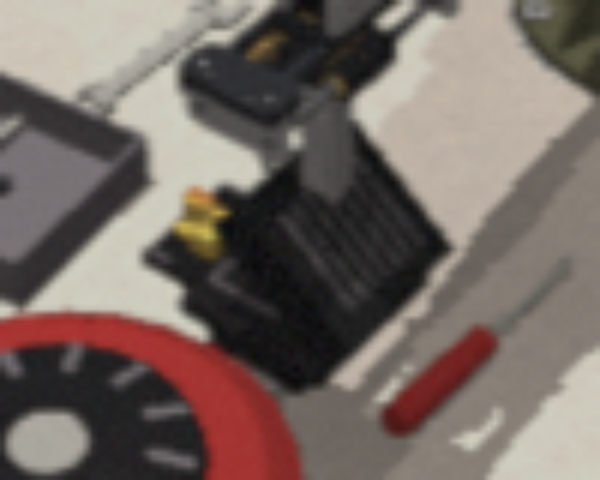

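The half-shut cover is at px (330,260) with the fingertip on its outer face, as planned. I continue down.

Request:
step_arm([
  {"dx":-0.11,"dy":0,"dz":0.04,"rx":0,"ry":0,"rz":0,"claw":1},
  {"dx":-0.11,"dy":0,"dz":0.05,"rx":0,"ry":0,"rz":0,"claw":1},
  {"dx":-0.08,"dy":0,"dz":0.07,"rx":0,"ry":0,"rz":0,"claw":1},
  {"dx":-0.08,"dy":0,"dz":0.07,"rx":0,"ry":0,"rz":0,"claw":1},
  {"dx":-0.06,"dy":0,"dz":0.06,"rx":0,"ry":0,"rz":0,"claw":1},
  {"dx":-0.06,"dy":0,"dz":0.06,"rx":0,"ry":0,"rz":0,"claw":1},
  {"dx":-0.04,"dy":0,"dz":0.05,"rx":0,"ry":0,"rz":0,"claw":1},
  {"dx":-0.04,"dy":0,"dz":0.04,"rx":0,"ry":0,"rz":0,"claw":1},
  {"dx":0,"dy":0,"dz":0,"rx":0,"ry":0,"rz":0,"claw":1},
])

```text
time_s: 16.9
ee_pos: [0.5322, -0.0173, 0.2253]
eef_rot: [-3.141, 0.0, 1.496]
force: [1.0, -0.5, -0.6]
grip_width: 0.0003
grip_force: 0.0
```

Request:
step_arm([
  {"dx":0,"dy":0,"dz":0.02,"rx":0,"ry":0,"rz":0,"claw":1},
  {"dx":0,"dy":0,"dz":0.02,"rx":0,"ry":0,"rz":0,"claw":1},
  {"dx":0,"dy":0,"dz":0.01,"rx":0,"ry":0,"rz":0,"claw":1},
  {"dx":0,"dy":0,"dz":0.01,"rx":0,"ry":0,"rz":0,"claw":1},
  {"dx":0,"dy":0,"dz":0,"rx":0,"ry":0,"rz":0,"claw":1},
  {"dx":0,"dy":0,"dz":0,"rx":0,"ry":0,"rz":0,"claw":1},
])

```text
time_s: 17.5
ee_pos: [0.5326, -0.0169, 0.2211]
eef_rot: [3.14, 0.0, 1.496]
force: [-4.3, -0.8, 11.4]
grip_width: 0.0005
grip_force: 5.3
```

```bash
python3 st.py
```

```text
[ 0.0004 -0.0357  0.2211] [3.1403e+00 4.0000e-04 1.4961e+00] 17.5 [-4.3 -0.8 11.4] 0.0005151815226810274
tab 0 0
cover z 43736 0.3251655532882967
```

Request:
step_arm([
  {"dx":0,"dy":0,"dz":0.01,"rx":0,"ry":0,"rz":0,"claw":1},
  {"dx":0,"dy":0,"dz":0,"rx":0,"ry":0,"rz":0,"claw":1},
  {"dx":0,"dy":0,"dz":0,"rx":0,"ry":0,"rz":0,"claw":1},
])

```text
time_s: 17.85
ee_pos: [0.5327, -0.017, 0.2209]
eef_rot: [3.139, 0.0, 1.496]
force: [-6.4, -0.8, 17.7]
grip_width: 0.0003
grip_force: 8.9
```

Request:
step_arm([
  {"dx":0,"dy":0,"dz":-0.1,"rx":0,"ry":0,"rz":0,"claw":1},
  {"dx":0,"dy":0,"dz":-0.3,"rx":0,"ry":0,"rz":0,"claw":1},
  {"dx":-0.2,"dy":0,"dz":-0.4,"rx":0,"ry":0,"rz":0,"claw":1},
  {"dx":-0.3,"dy":0,"dz":-0.4,"rx":0,"ry":0,"rz":0,"claw":1},
  {"dx":0,"dy":0,"dz":-0.2,"rx":0,"ry":0,"rz":0,"claw":1},
  {"dx":0,"dy":0,"dz":0,"rx":0,"ry":0,"rz":0,"claw":1},
  {"dx":0,"dy":0,"dz":0,"rx":0,"ry":0,"rz":0,"claw":1},
  {"dx":0,"dy":0,"dz":0,"rx":0,"ry":0,"rz":0,"claw":1},
])

```text
time_s: 18.65
ee_pos: [0.5285, -0.0663, 0.3574]
eef_rot: [-3.139, -0.0, 1.497]
force: [1.6, -0.6, -0.1]
grip_width: 0.0004
grip_force: 0.0
```

```bash
python3 st.py; python3 - <<'E'
from h import *
s=shot('scene')['img'][170:310,190:470];w=shot('wrist');C=eng(cloud(w))
for y in(-.045,-.02,.02,.045):
    m=(abs(C[...,0])<.04)&(abs(C[...,1]-y)<.004);print(y,m.sum(),np.median(C[m][:,2]).round(4))
cv2.imwrite('pics/f.png',np.vstack([cv2.resize(s,(480,240)),cv2.resize(w['img'],(480,300))])[:,:,::-1])
E
```

```text
[ 0.     -0.0852  0.3574] [-3.1392e+00 -3.0000e-04  1.4965e+00] 18.65 [ 1.6 -0.6 -0.1] 0.00042205270833543823
tab 257 [[-0.0065 -0.0878  0.1871]
 [ 0.0066 -0.0554  0.1927]]
cover z 4934 0.20557884770939674
-0.045 631 0.2052
-0.02 639 0.2054
0.02 710 0.2053
0.045 784 0.2048
```

View pics/f.png

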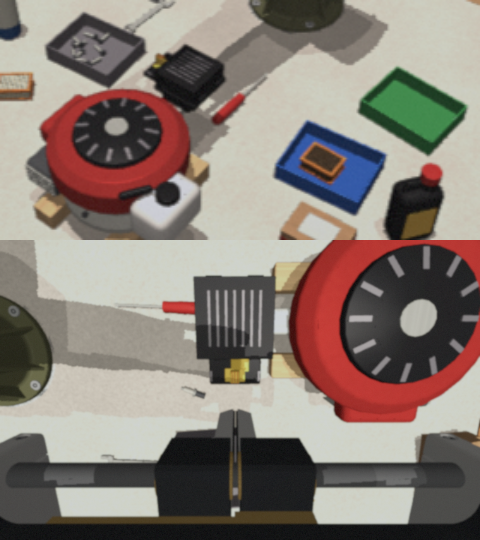

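The cover is shut flat at z = 0.205, px (235,315), and the latch tab is home. The filter lies in the blue tray at (323,160), and nothing else has moved.

```bash
python3 -c "
from station import hand_in
print(hand_in())"
```

```text
the job is handed in; nothing more can be done
None
```

The job is handed in: the old filter lies flat in the blue tray, the cover is shut with the latch back home, and nothing else on the bench appears to have moved; the run took about 19 s of the 72 s allowed.

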